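Fit the water-pipe stem into its base

ROBOT

A 6-joint arm with a two-finger parallel gripper is mounted at the origin on the work surface. World frame = base frame: x ahead of the robot, y to its left, z up, the work surface at z = 0. Lengths are in m, angles in rad, forces in N, time in s.
With the tool pointing down it reaches from about 0.35 to 0.975 m from the base axis. Payload 4.9 kg.
Tool frame: the origin (TCP) lies midway between the tips of the shut fingers; the grasp point (between the pads) lies 19 mm behind it; z points along the fingers, y is the direction in which the jaws open and shut (so a half turn about z gives the same grasp; the last joint's range is limited). The gripper opens to 85 mm and grips with 20 to 120 N. Pads are 22 mm wide; open, the fingers measure 114 mm over their backs; the gripper's body (76 mm by 85 mm) begins 54 mm behind the grasp point. The pads swing forward as they close: fully open they stand 13 mm farther back than shut.
Start: joints at [1.05, 0.053, 1.613, -0, 1.476, -0.119], TCP at [0.244, 0.575, 0.231] pointing down, gripper open.
Joint ranges: [-3.01, 3.01], [-1.01, 2.22], [0.06, 2.58], [-1.02, 4.17], [0.09, 2.62], [-3.14, 3.14]. Speed limits (rad/s): [2.57, 2.57, 3.14, 3.14, 3.14, 3.14].

INTERFACE

Orientations are given as a unit quaternion [w, x, y, z].
In Python, from workcell import sense, capture, finish_job gives the robot as it stands.
- The arm moves only by the shell command python3 -m jog 'ROWS' [FORCE]. ROWS is JSON, a list of rows, each an object with "hand": the finger opening in cm, from 0 to 8.54; "offset": the shift along the tool's x, y, z in cm, a list of three; "turn": the turn about the tool's z in degrees. A call has 1 to 20 rows; each row is the pose to reach, as a shift and turn from the pose commanded when the call began, along the tool's axes at that moment; what a row does not reach only later rows make up. A row lasts 1/8 s, in which the tool goes at most 62.5 mm and 10.7 degrees, less where a joint would pass 70% of its speed; a pose out of reach is approached as far as the arm can. A call with a gripper value outside its range is refused whole. The fingers move at their own pace and stop on an object; FORCE is the grip in N (left out, the last holds). Time passes only in rows, so rows that repeat a pose let the fingers close. It gives the time, the measured TCP pose, the force and the opening at its end, in the units of the state.
- sense(): the state, without advancing time (a new reading comes with each control period).
- capture(name): name is "scene" or "top"; returns a dict with "image" (384x512x3 uint8, red, green, blue), "K" (3x3 intrinsics, pixels), "k1" (the pictures are not rectified: a ray, as slopes to the right and down, at radius r is drawn at 1 + k1 r^2 times it, then the intrinsics apply), "T" (4x4, takes a point from camera to world coordinates). Camera axes: x right, y down, z forward; pixel columns grow to the right and rows downward; lengths in m; the calibration is good to about 2 mm. A picture is of the moment at which its call begins. There is no depth.
- finish_job(): hands the job in, once; it reports no verdict.
The state is a dict: "clock": time; "joint_pos": joint angles; "joint_vel": joint speeds; "joint_efforts": joint torques, N m; "tcp_pos": TCP position; "eef_rot": TCP orientation; "ft_force": force on the tool from outside, world axes, zero at the start; "ft_torque": the same for the moment, N m; "grip_width": opening from 0.0 (shut) to 1.0 (fully open).
Only numpy, scipy, OpenCV 4.12 (cv2) and the standard library are available. Lean on these libraries where they do the work, as an engineer would, in place of code of your own. Each camera call takes 0.05 s, during which the arm holds its last target.

TASK

Take the big stem, the one with the short hose port sticking out of its collar, out of the draining stand and slide its tube straight down into the neck of the wide-bellied base until the collar sits fully home on the rim. Lower it in gently rather than dropping it, let go of it, leave the base standing where it is, and do not knock or shift anything else on the counter.

Things in the scene. Friction and masses are not known exactly. Their poses are not given: they have to be found in the camera images.
- stem_grip (a point): Centre of the grip column of the big stem (rigid brass and steel, about 0.25 kg), upright in an end hole of the stand (which end varies). Column: round, 24 mm diameter, 50 mm long; above it a spigot 16 mm diameter, 10 mm high; below it the collar. This point is on the axis, half-way up the column: 109 mm above the foot, 39 mm above the collar's underside, 35 mm below the top. z points up.
- stem_seat (a point): Big stem's axis at the underside of its collar, which comes to rest on the base's rim; z up. Collar: 40 mm diameter, 14 mm high; the hose port, 12 mm diameter, sticks out of it along this frame's x to 36 mm from the axis, within the collar's height. Below: steel down-tube, 20 mm diameter, 70 mm long, foot chamfered 3 mm. 39 mm below stem_grip.
- base_mouth (a point): Centre of the rim of the wide-bellied base (loose, rigid, about 0.75 kg; blue ceramic belly 112 mm across, brass neck); z up. Rim 110 mm above the counter, 42 mm outside diameter. The mouth is 34 mm wide at the rim and narrows over 12 mm to a straight round bore 23 mm wide, 43 mm long; the belly below is hollow, so the 70 mm down-tube goes in fully without meeting the floor.
- stand_top (a point): Centre of the top face of the fixed steel draining stand, 85 mm above the counter; 75 mm along its x, 190 mm along its y. Three vertical holes, 27 mm in diameter, along its y at -60, 0 and +60 mm: one end holds the big stem, the other the slim stem, the middle is empty. The stems rest by their collars on this face and lift straight up (the big one needs 70 mm to clear).
- slim_grip (a point): Slim stem, a bystander, in the other end hole of the stand: 32 mm collar, 16 mm column, no port; its top rises 52 mm above the stand's top face. This point is half-way up its column. Leave it alone.
- slim_mouth (a point): Centre of the rim of the slender base, a bystander: loose, 110 mm high, blue ceramic belly 72 mm across, brass rim 30 mm outside, bore 15 mm, too narrow for the big stem. Leave it alone.
- cup: Steel cup, bystander, 50 mm diameter, 75 mm high, standing between the two bases; origin at the centre of its underside.
- bowl_a: Clay bowl, bystander, 70 mm diameter at the top, 66 mm high; origin at the centre of its underside.
- bowl_b: Clay bowl like bowl_a, bystander; origin at the centre of its underside.
- tin: Closed aluminium tin, bystander, 80 mm diameter, 90 mm high; origin at the centre of its underside.
- tongs: Steel tongs lying flat, bystander, 210 mm long along its x, 40 mm wide, 12 mm high; origin under the middle.

How it is judged:
By the outcome, as a careful person would: the job done as asked, in the order asked, and still so for the second after the job is handed in, with the robot touching nothing.
It also fails if it takes over 50 s, if anything falls off the work surface, if the arm or the gripper's body presses on something with over 40 N, if the wrist force passes 120 N, or if a joint passes its speed limit or range.

## Working session

There is one attempt and no reset: what is moved stays moved. The work goes in short steps, Python scripts to look and compute and a shell command to move; the robot and the scene stay as the last step left them, time stands still between calls to the robot, and variables do not carry over. Pictures are saved under pics/ and viewed, and the job is handed in when it is done.

```bash
mkdir -p pics; ls
python3 - <<'E'
from workcell import sense,capture
import cv2,numpy as np
s=sense();print(s)
for n in("scene","top"):
    c=capture(n);print(n,c["K"],c["k1"],c["T"])
    np.savez(f"{n}0.npz",**c)
    cv2.imwrite(f"pics/{n}0.png",cv2.resize(c["image"][:,:,::-1],(800,600),interpolation=cv2.INTER_CUBIC))
E
```

```text
pics
{'clock': 0.0, 'joint_pos': array([ 1.04998945e+00,  5.33464474e-02,  1.61430456e+00,  1.69915885e-05,
        1.47597670e+00, -1.19014899e-01]), 'joint_vel': array([ 2.28757173e-04, -6.93178484e-05, -1.05693911e-03,  5.64788520e-04,
       -7.77185155e-04, -1.44142627e-03]), 'joint_efforts': array([ 1.43985588e-03, -3.93683624e+01, -3.70177603e+01, -3.97811550e-05,
        6.95518451e-03, -2.73671411e-06]), 'tcp_pos': array([0.24411051, 0.57468238, 0.23006316]), 'eef_rot': array([-3.28021747e-04,  1.99548072e-01,  9.79887510e-01, -9.63242013e-04]), 'ft_force': array([-0.11732047, -0.28027571,  0.63429578]), 'ft_torque': array([-0.00783145,  0.01570609, -0.013955  ]), 'grip_width': 0.999582027652754}
scene [[472.07540998   0.         250.57266787]
 [  0.         472.07540998 189.56184055]
 [  0.           0.           1.        ]] -0.1026076967624067 [[-0.51025164  0.52825693 -0.67866625  1.32333937]
 [ 0.85999869  0.30721406 -0.4074577   0.41981849]
 [-0.00674654 -0.79155805 -0.61105674  0.74728507]
 [ 0.          0.          0.          1.        ]]
top [[413.24272193   0.         255.51674004]
 [  0.         413.24272193 188.97690833]
 [  0.           0.           1.        ]] -0.12660328808247504 [[-0.02727213 -0.99159355  0.12648501  0.41777672]
 [-0.99962512  0.02674645 -0.00585282 -0.04072839]
 [ 0.0024206  -0.12659721 -0.99195125  1.13764232]
 [ 0.          0.          0.          1.        ]]
```

View pics/scene0.png

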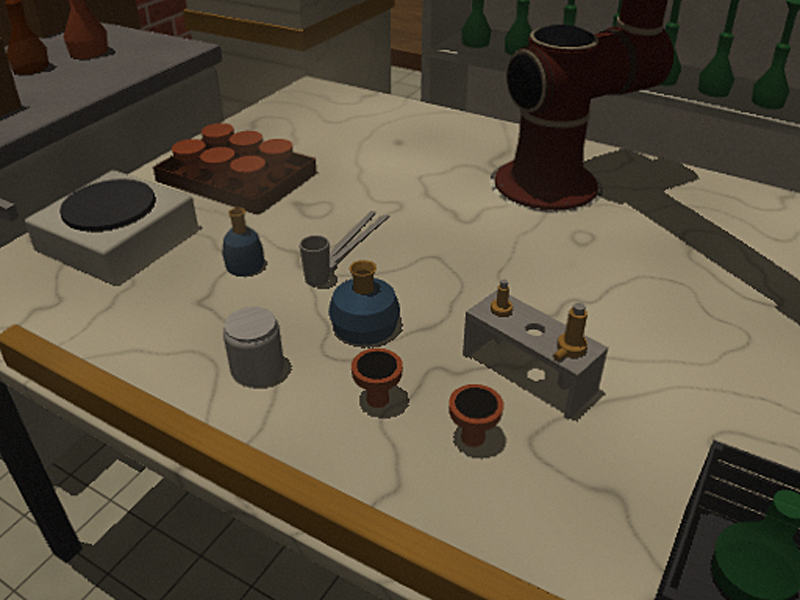

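View pics/top0.png

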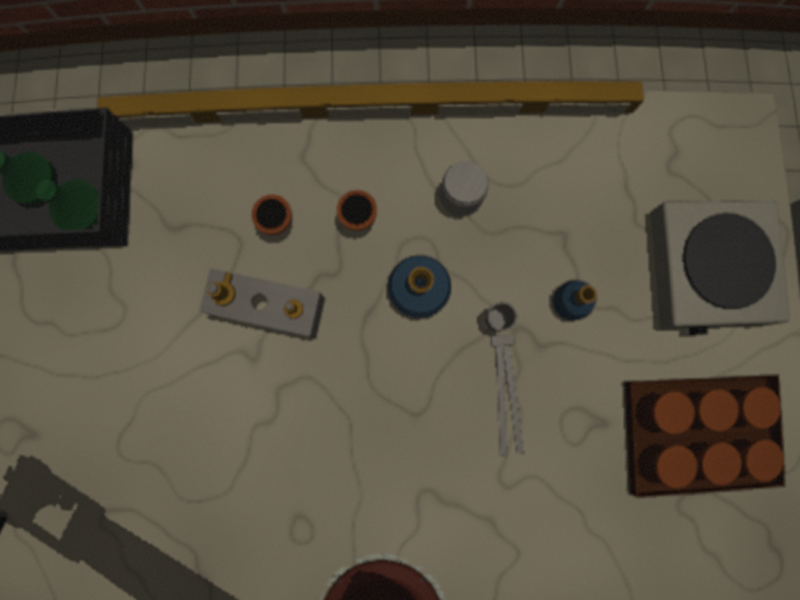

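The scene picture shows the big stem with its port at the stand's right end (spigot about (578,310)), the slim stem at (503,290) and the wide base's mouth at (363,268). In the top picture the same things are at (218,290), (293,308) and (421,280). I'll zoom in to measure them.

```bash
cat > h.py <<'E'
import numpy as np,cv2
from scipy.optimize import least_squares
def load(f): 
    d=np.load(f); return {k:d[k] for k in d.files}
def proj(c,P):
    P=np.atleast_2d(P); T=c["T"]; q=(P-T[:3,3])@T[:3,:3]
    s=q[:,:2]/q[:,2:]; r2=(s**2).sum(1,keepdims=True); s=s*(1+c["k1"]*r2)
    K=c["K"]; return s*[K[0,0],K[1,1]]+[K[0,2],K[1,2]]
def unproj(c,uv,z):
    f=lambda xy: (proj(c,[xy[0],xy[1],z])[0]-uv)
    return least_squares(f,[0.55,0.1]).x
def tri(cs,uvs,x0=(0.55,.1,.1)):
    f=lambda X: np.concatenate([proj(c,X)[0]-u for c,u in zip(cs,uvs)])
    r=least_squares(f,x0); return r.x,r.fun
def crop(c,u,v,w,h,k,name,pts=None):
    im=cv2.resize(c["image"][v:v+h,u:u+w,::-1],None,fx=k,fy=k,interpolation=cv2.INTER_CUBIC)
    im=cv2.convertScaleAbs(im,alpha=1.5)
    for i in range(0,w,10):
        cv2.putText(im,str(u+i),(i*k,8),0,.3,(255,255,255),1); cv2.line(im,(i*k,9),(i*k,14),(255,255,255),1)
    for i in range(0,h,10):
        cv2.putText(im,str(v+i),(0,i*k+4),0,.3,(255,255,255),1)
    if pts is not None:
        for p in pts: cv2.circle(im,(int((p[0]-u+.5)*k),int((p[1]-v+.5)*k)),1,(0,255,0),-1)
    cv2.imwrite(name,im)
def ring(c,ctr,r,n=48):
    t=np.linspace(0,2*np.pi,n); return proj(c,np.c_[ctr[0]+r*np.cos(t),ctr[1]+r*np.sin(t),0*t+ctr[2]])
E
python3 - <<'E'
from h import *
s=load("scene0.npz");t=load("top0.npz")
crop(s,200,160,200,120,4,"pics/sc.png"); crop(t,120,150,180,75,4,"pics/tc.png")
E
```

```text
(no output)
```

View pics/sc.png

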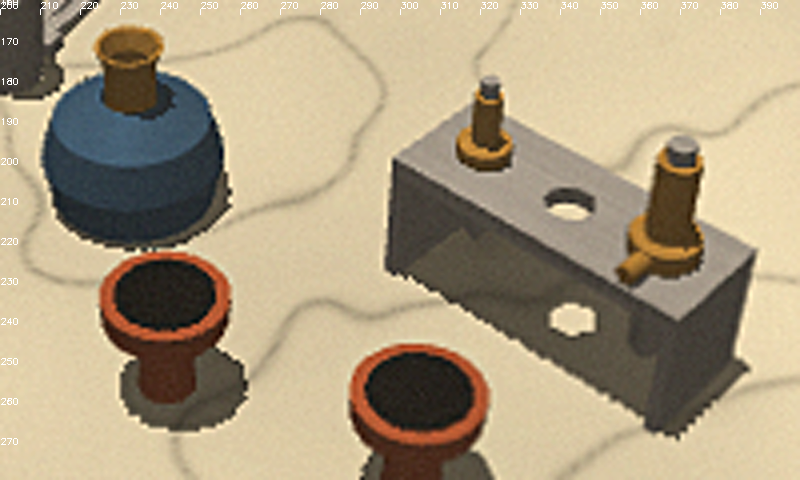

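View pics/tc.png

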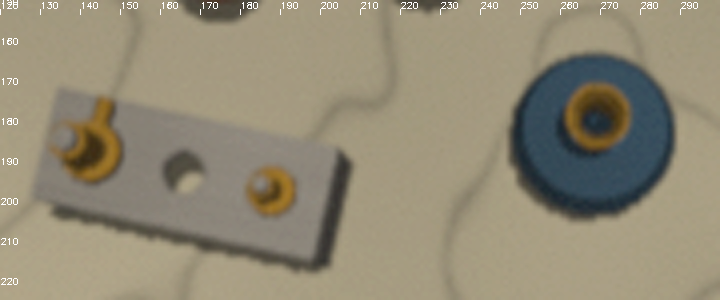

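Run:
```python
from h import *
s=load("scene0.npz");t=load("top0.npz")
o=lambda c,u,v:np.array([c[0]/4+u-.375,c[1]/4+v-.375])
S=lambda a,b:o((a,b),200,160); T=lambda a,b:o((a,b),120,150)
loc=np.array([[37.5,95],[37.5,-95],[-37.5,-95],[-37.5,95]])/1000
# corners (far from robot +x): order: +x+y,+x-y,-x-y,-x+y
tp=[T(58,88),T(338,148),T(314,266),T(34,196)]
sp=[S(680,322),S(393,158),None,S(757,252)]
def st(p): 
    c,q=np.cos(p[2]),np.sin(p[2]); R=np.array([[c,-q],[q,c]])
    return np.c_[loc@R.T+p[:2],np.full(4,.085)]
for cams in ("t","s","ts"):
    def f(p):
        P=st(p); r=[]
        if "t" in cams: r+=list((proj(t,P)-tp).ravel())
        if "s" in cams:
            q=proj(s,P); r+=[x for i in (0,1,3) for x in q[i]-sp[i]]
        return np.array(r)
    r=least_squares(f,[.55,.3,0.2]); p=r.x
    c,q=np.cos(p[2]),np.sin(p[2]); print(cams,p,"big hole",p[:2]+.06*np.array([-q,c]),np.abs(r.fun).max())
print("stem top tri",tri([s,t],[S(684,149),T(68,137)]), "scene@.159",unproj(s,S(684,149),.159),"top",unproj(t,T(68,137),.159))
print("mouth tri",tri([s,t],[S(128.5,46.5),T(597,116)]),unproj(s,S(128.5,46.5),.11),unproj(t,T(597,116),.11))
print("slim top",unproj(s,S(490,82),.137),unproj(t,T(262,185),.137))
print("bowl near",[unproj(s,S(*a),.066) for a in((165,295),(419,392))])
print("cup, slimmouth",unproj(t,[500/1.5625,318/1.5625],.075),unproj(t,[587/1.5625,294/1.5625],.11),"tin",unproj(t,[466/1.5625,185/1.5625],.09))
print("port end",unproj(s,S(628,274),.092),unproj(t,T(104,101),.092))
```

```text
t [ 0.54741196  0.18469628 -0.24699899] big hole [0.56208167 0.24287532] 0.893322208420841
s [ 0.5516325   0.18881581 -0.24532917] big hole [0.56620504 0.24701926] 0.2491835268759246
ts [ 0.54864235  0.18667829 -0.24680285] big hole [0.56330065 0.2448602 ] 1.634100716367243
stem top tri (array([0.5626829 , 0.24466634, 0.15273437]), array([-0.95302512,  0.07924628, -1.06651657,  0.42567031])) scene@.159 [0.569484   0.24809808] top [0.56272664 0.24023082]
mouth tri (array([ 0.57443586, -0.08097797,  0.10724544]), array([-0.09735029, -0.00925739, -0.09009823,  0.05491531])) [ 0.5775765  -0.07860647] [ 0.57415068 -0.08110144]
slim top [0.53847389 0.13019457] [0.53301932 0.12580619]
bowl near [array([0.70710095, 0.0250509 ]), array([0.70373462, 0.17158781])]
cup, slimmouth [ 0.51081219 -0.21292287] [ 0.54268096 -0.35161229] tin [ 0.73518091 -0.16420351]
port end [0.59751896 0.23815369] [0.5954927 0.2360024]
```

```bash
cat >> h.py <<'E'
from scipy.spatial.transform import Rotation
def delta(st,target):
    R=Rotation.from_quat(np.roll(st["eef_rot"],-1)).as_matrix()
    return R.T@(np.array(target)-st["tcp_pos"])*100, R
E
python3 - <<'E'
from h import *
from workcell import sense
d,R=delta(sense(),[.5635,.2448,.23]);print(d,R.round(3))
E
```

```text
[-4.22952092e+01 -1.78787469e+01  4.04119221e-02] [[-0.92   0.391 -0.001]
 [ 0.391  0.92  -0.002]
 [ 0.    -0.002 -1.   ]]
```

```bash
python3 -m jog '[{"hand":8.5,"offset":[-2.3,-1,0],"turn":0},{"hand":8.5,"offset":[-7,-3,0],"turn":0},{"hand":8.5,"offset":[-12,-5,0],"turn":0},{"hand":8.5,"offset":[-17,-7.2,0],"turn":0},{"hand":8.5,"offset":[-22,-9.3,0],"turn":0},{"hand":8.5,"offset":[-27,-11.4,0],"turn":0},{"hand":8.5,"offset":[-32,-13.5,0],"turn":0},{"hand":7,"offset":[-37,-15.6,0],"turn":0},{"hand":6,"offset":[-40.5,-17.1,0],"turn":0},{"hand":6,"offset":[-42.3,-17.9,0],"turn":0},{"hand":6,"offset":[-42.3,-17.9,0],"turn":0},{"hand":6,"offset":[-42.3,-17.9,0],"turn":0}]'
python3 - <<'E'
from h import *
from workcell import sense,capture
for n in("scene","top"):
    c=capture(n);np.savez(f"{n}1.npz",**c)
s=load("scene1.npz");t=load("top1.npz")
x,y=.5635,.2448
p=sense()["tcp_pos"];print(p,sense()["grip_width"])
P=[p]
crop(s,290,100,140,140,5,"pics/s1.png",proj(s,P)); crop(t,100,130,130,110,5,"pics/t1.png",proj(t,P))
E
```

```text
clock: 1.6
tcp_pos: [0.5629, 0.2461, 0.2311]
eef_rot: [-0.0, 0.199, 0.98, 0.0]
ft_force: [0.0, -0.1, 0.2]
grip_width: 0.701
[0.56282759 0.24621407 0.23130803] 0.7027867070179237
```

View pics/s1.png

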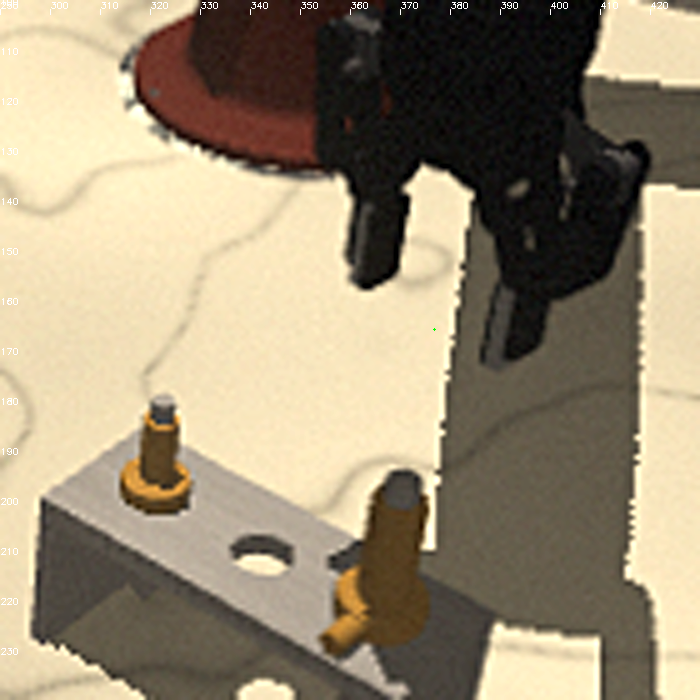

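View pics/t1.png

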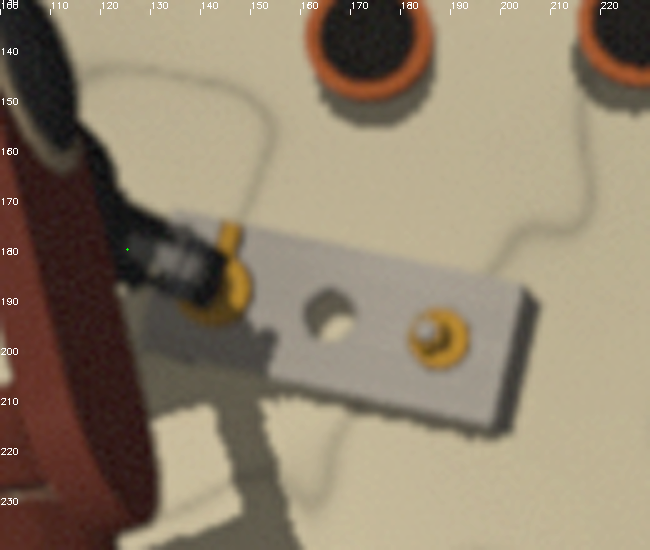

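```bash
python3 -m jog '[{"hand":6,"offset":[0,0,2],"turn":0},{"hand":6,"offset":[0,0,5],"turn":0},{"hand":6,"offset":[0,0,8],"turn":0},{"hand":6,"offset":[0,0,10.5],"turn":0},{"hand":6,"offset":[0,0,12],"turn":0},{"hand":6,"offset":[0,0,12],"turn":0},{"hand":6,"offset":[0,0,12],"turn":0},{"hand":6,"offset":[0,0,12],"turn":0}]'
python3 - <<'E'
from h import *
from workcell import sense,capture
for n in("scene","top"):
    c=capture(n);np.savez(f"{n}2.npz",**c)
s=load("scene2.npz");t=load("top2.npz")
p=sense()["tcp_pos"];print(p,sense()["grip_width"])
crop(s,310,130,110,110,6,"pics/s2.png",proj(s,[p]))
E
```

```text
clock: 2.7
tcp_pos: [0.5646, 0.2453, 0.1129]
eef_rot: [0.001, 0.2, 0.98, 0.001]
ft_force: [0.9, -0.1, -0.0]
grip_width: 0.703
[0.56440695 0.24526224 0.11252815] 0.7017441648352836
```

View pics/s2.png

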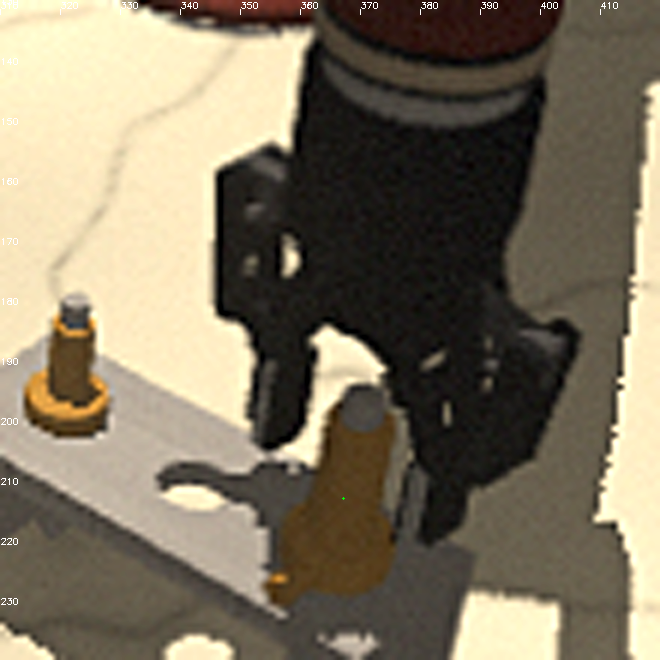

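The fingertips at about (356,203) and (380.5,220) have a midpoint within 1 px of the column axis at (369,212), so the jaws straddle the stem. I'll close now.

```bash
python3 -m jog '[{"hand":4,"offset":[0,0,0],"turn":0},{"hand":3,"offset":[0,0,0],"turn":0},{"hand":2.5,"offset":[0,0,0],"turn":0},{"hand":1.8,"offset":[0,0,0],"turn":0},{"hand":1.8,"offset":[0,0,0],"turn":0},{"hand":1.8,"offset":[0,0,0],"turn":0},{"hand":1.8,"offset":[0,0,0],"turn":0}]' 60
```

```text
clock: 3.68
tcp_pos: [0.5639, 0.2453, 0.1115]
eef_rot: [0.0, 0.2, 0.98, 0.0]
ft_force: [0.9, 0.7, 1.5]
grip_width: 0.267
```

```bash
python3 -m jog '[{"hand":1.8,"offset":[0,0,-0.5],"turn":0},{"hand":1.8,"offset":[0,0,-1.5],"turn":0},{"hand":1.8,"offset":[0,0,-3],"turn":0},{"hand":1.8,"offset":[0,0,-5],"turn":0},{"hand":1.8,"offset":[0,0,-7],"turn":0},{"hand":1.8,"offset":[0,0,-9],"turn":0},{"hand":1.8,"offset":[0,0,-11.5],"turn":0},{"hand":1.8,"offset":[0,0,-13.5],"turn":0},{"hand":1.8,"offset":[0,0,-14],"turn":0},{"hand":1.8,"offset":[0,0,-14],"turn":0},{"hand":1.8,"offset":[0,0,-14],"turn":0}]'
python3 - <<'E'
from h import *
from workcell import sense,capture
for n in("scene","top"):
    c=capture(n);np.savez(f"{n}3.npz",**c)
s=load("scene3.npz");t=load("top3.npz")
q=sense();p=q["tcp_pos"];print(p,q["grip_width"],q["ft_force"]);d,R=delta(q,[.576,-.080,p[2]]);print(d)
dz=.156-.1115+ p[2]-p[2]
seat=p+[0,0,-.0265]; foot=seat-[0,0,.07]
print(seat)
crop(s,310,80,110,130,5,"pics/s3.png",np.r_[ring(s,seat,.02),ring(s,foot,.010),proj(s,[seat,foot])])
E
```

```text
clock: 5.05
tcp_pos: [0.5631, 0.2448, 0.2498]
eef_rot: [-0.001, 0.2, 0.98, -0.001]
ft_force: [-0.1, -0.2, -2.6]
grip_width: 0.266
[0.56313988 0.24487623 0.24980934] 0.2673936891404379 [ 0.76067845 -0.2968244  -1.8665989 ]
[-1.38878323e+01 -2.93977411e+01  2.06853758e-02]
[0.56313988 0.24487623 0.22330934]
```

View pics/s3.png

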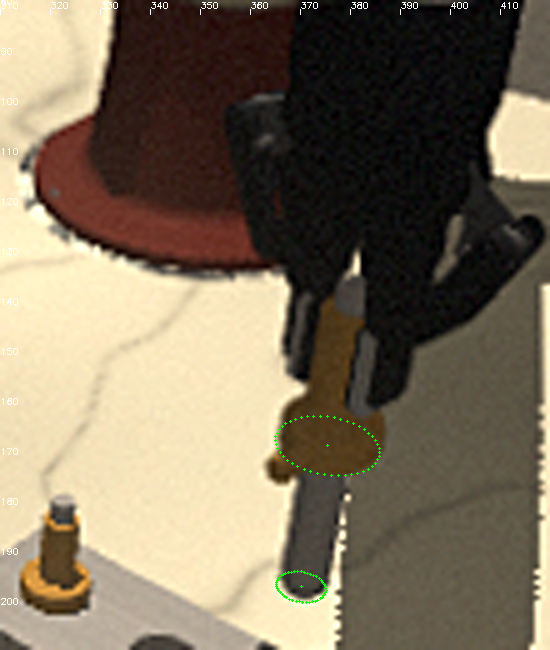

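```bash
python3 -m jog '[{"hand":1.8,"offset":[-0.5,-1,-0.5],"turn":0},{"hand":1.8,"offset":[-1.4,-3,-1],"turn":0},{"hand":1.8,"offset":[-2.8,-6,-1],"turn":0},{"hand":1.8,"offset":[-4.2,-9,-1],"turn":0},{"hand":1.8,"offset":[-5.7,-12,-1],"turn":0},{"hand":1.8,"offset":[-7.1,-15,-1],"turn":0},{"hand":1.8,"offset":[-8.5,-18,-1],"turn":0},{"hand":1.8,"offset":[-9.9,-21,-1],"turn":0},{"hand":1.8,"offset":[-11.3,-24,-1],"turn":0},{"hand":1.8,"offset":[-12.5,-26.5,-1],"turn":0},{"hand":1.8,"offset":[-13.4,-28.4,-0.5],"turn":0},{"hand":1.8,"offset":[-13.9,-29.4,0],"turn":0},{"hand":1.8,"offset":[-13.9,-29.4,0],"turn":0},{"hand":1.8,"offset":[-13.9,-29.4,0],"turn":0},{"hand":1.8,"offset":[-13.9,-29.4,0],"turn":0}]'
cat > look.py <<'E'
from h import *
import sys
from workcell import sense,capture
k=sys.argv[1]
for n in("scene","top"):
    c=capture(n);np.savez(f"{n}{k}.npz",**c)
s=load(f"scene{k}.npz");t=load(f"top{k}.npz")
q=sense();p=q["tcp_pos"];print(p,q["eef_rot"].round(4),q["grip_width"],q["ft_force"])
seat=p+[0,0,-.0265]; foot=seat-[0,0,.07]
m=np.array([p[0],p[1],.110])
crop(s,190,90,110,120,5,f"pics/s{k}.png",np.r_[ring(s,foot,.010),proj(s,[seat,foot]),ring(s,m,.021)])
crop(t,220,140,100,90,6,f"pics/t{k}.png",np.r_[ring(t,m,.021),ring(t,seat,.02)])
E
python3 look.py 4
```

```text
clock: 7.02
tcp_pos: [0.5768, -0.0791, 0.2515]
eef_rot: [0.0, 0.199, 0.98, 0.0]
ft_force: [0.2, 0.1, -2.1]
grip_width: 0.263
[ 0.576813   -0.07926813  0.25152847] [2.00e-04 1.99e-01 9.80e-01 0.00e+00] 0.2629622280084847 [-0.15942853 -0.38198916 -2.36309265]
```

View pics/s4.png

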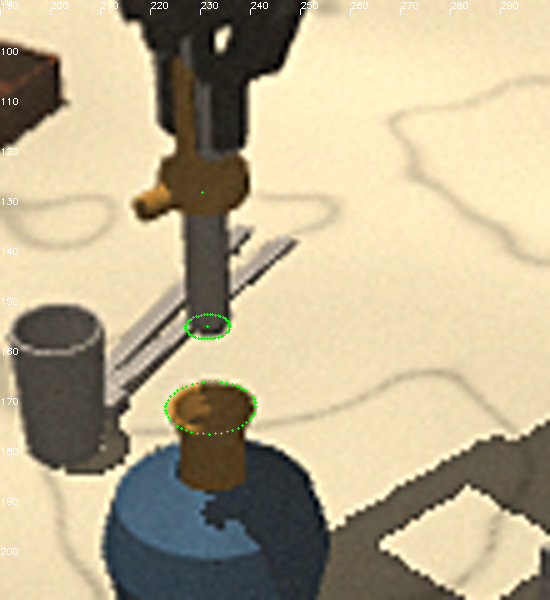

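View pics/t4.png

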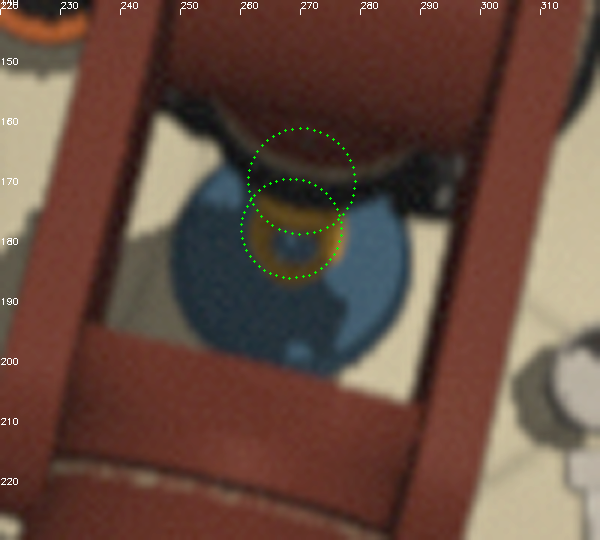

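Run:
```python
from h import *
for n,(u,v,w,h) in (("scene",(215,155,35,40)),("top",(250,160,40,40))):
    c=load(f"{n}0.npz"); k=16
    im=c["image"][v:v+h,u:u+w,::-1]
    im=cv2.convertScaleAbs(cv2.resize(im,None,fx=k,fy=k,interpolation=cv2.INTER_CUBIC),alpha=1.6)
    for m,col in (((.5768,-.0793,.11),(0,255,0)),):
      for r in (.021,.017):
        for p in ring(c,m,r,60): cv2.circle(im,(int((p[0]-u+.5)*k),int((p[1]-v+.5)*k)),1,col,-1)
    cv2.imwrite(f"pics/{n}rim.png",im[:560,:640])
```

```text
(no output)
```

View pics/scenerim.png

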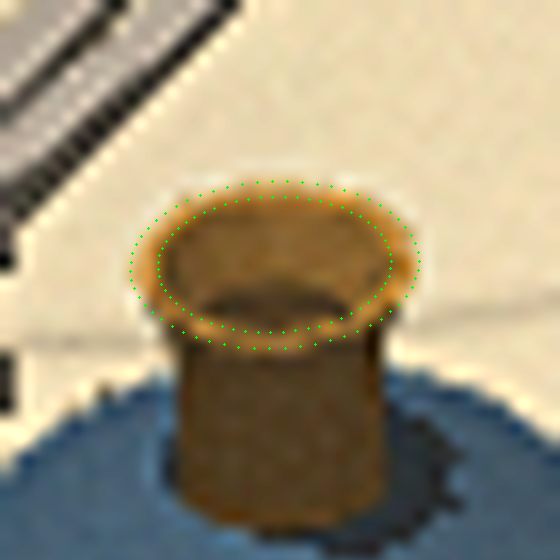

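View pics/toprim.png

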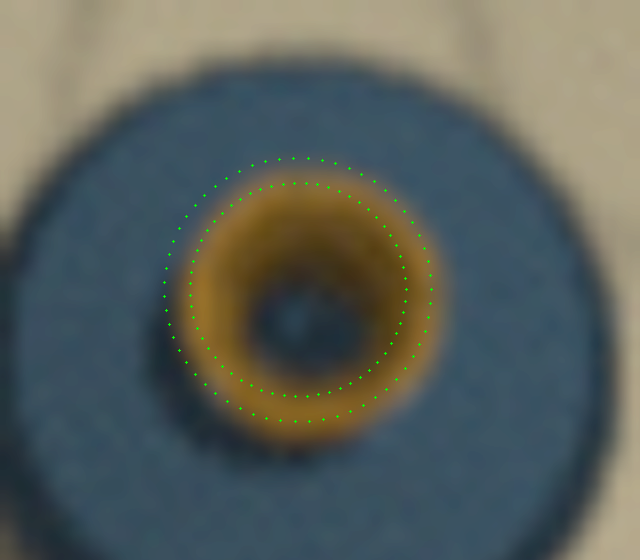

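Run:
```python
from h import *
for n,(u,v,w,h) in (("scene",(345,185,40,45)),("top",(125,165,35,35))):
    c=load(f"{n}0.npz"); k=14
    im=c["image"][v:v+h,u:u+w,::-1]
    im=cv2.convertScaleAbs(cv2.resize(im,None,fx=k,fy=k,interpolation=cv2.INTER_CUBIC),alpha=1.6)
    x,y=.5639,.2453
    for z,r in ((.099,.02),(.085,.02),(.159,.008),(.149,.012)):
        for p in ring(c,(x,y,z),r,60): cv2.circle(im,(int((p[0]-u+.5)*k),int((p[1]-v+.5)*k)),1,(0,255,0),-1)
    cv2.imwrite(f"pics/{n}stem.png",im[:590])
```

```text
(no output)
```

View pics/scenestem.png

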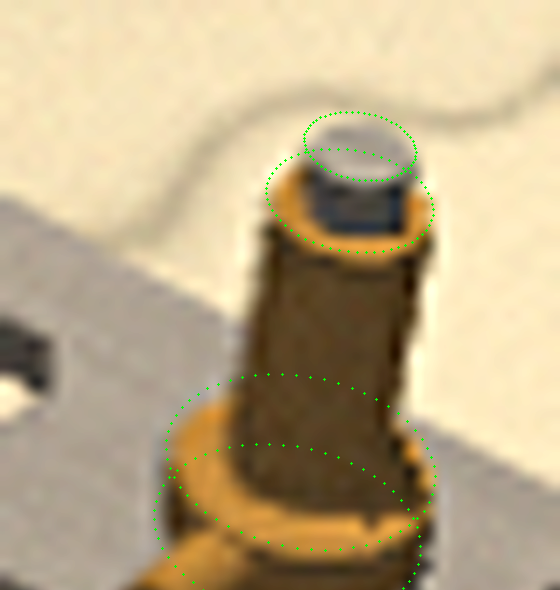

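View pics/topstem.png

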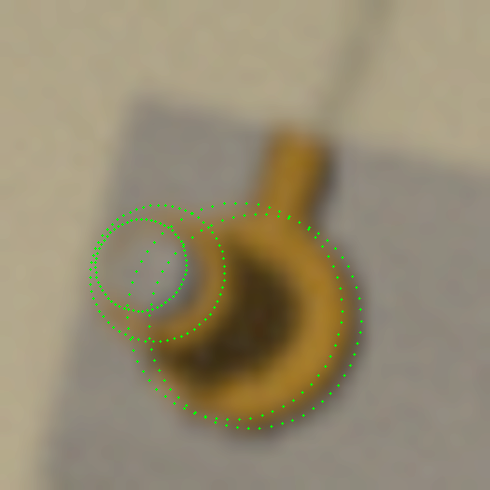

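```bash
python3 -m jog '[{"hand":1.8,"offset":[0,0,1],"turn":0},{"hand":1.8,"offset":[0,0,2],"turn":0},{"hand":1.8,"offset":[0,0,3],"turn":0},{"hand":1.8,"offset":[0,0,3.7],"turn":0},{"hand":1.8,"offset":[0,0,4],"turn":0},{"hand":1.8,"offset":[0,0,4],"turn":0},{"hand":1.8,"offset":[0,0,4],"turn":0},{"hand":1.8,"offset":[0,0,4],"turn":0}]'
python3 - <<'E'
from h import *
from workcell import sense,capture
for n in("scene","top"):
    c=capture(n);np.savez(f"{n}5.npz",**c)
c=load("scene5.npz");q=sense();p=q["tcp_pos"];print(p,q["ft_force"],q["ft_torque"])
u,v,w,h,k=210,135,45,50,12
im=cv2.convertScaleAbs(cv2.resize(c["image"][v:v+h,u:u+w,::-1],None,fx=k,fy=k,interpolation=cv2.INTER_CUBIC),alpha=2)
for z,r in ((p[2]-.0965,.007),(p[2]-.0935,.01),(.11,.021),(.11,.017)):
    for a in ring(c,(p[0],p[1],z),r,60): cv2.circle(im,(int((a[0]-u+.5)*k),int((a[1]-v+.5)*k)),1,(0,255,0),-1)
cv2.imwrite("pics/s5.png",im)
E
```

```text
clock: 8.12
tcp_pos: [0.5769, -0.08, 0.2118]
eef_rot: [0.0, 0.2, 0.98, -0.0]
ft_force: [-0.7, 0.1, -2.2]
grip_width: 0.263
[ 0.57683066 -0.07993934  0.2116385 ] [ 0.560645    1.00041757 -1.92459581] [ 0.01039472  0.01755615 -0.00131772]
```

View pics/s5.png

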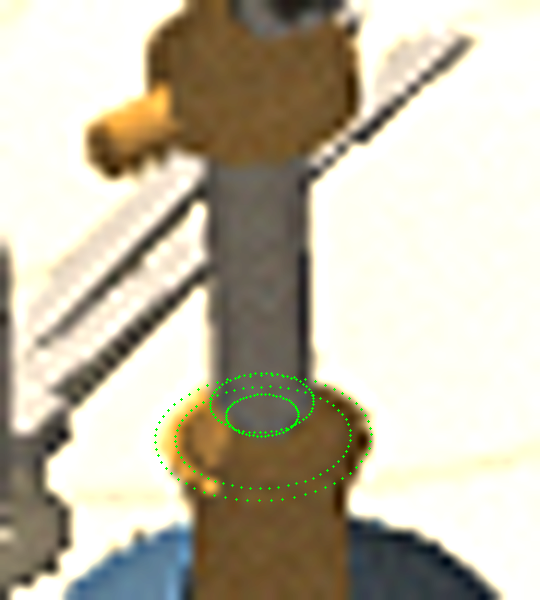

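```bash
python3 -m jog '[{"hand":1.8,"offset":[0.08,0,0],"turn":0},{"hand":1.8,"offset":[0.08,0,0.5],"turn":0},{"hand":1.8,"offset":[0.08,0,0.9],"turn":0},{"hand":1.8,"offset":[0.08,0,1.3],"turn":0},{"hand":1.8,"offset":[0.08,0,1.7],"turn":0},{"hand":1.8,"offset":[0.08,0,2.0],"turn":0},{"hand":1.8,"offset":[0.08,0,2.2],"turn":0},{"hand":1.8,"offset":[0.08,0,2.2],"turn":0}]';python3 - <<'E'
from workcell import sense
q=sense();print(q["tcp_pos"],q["ft_force"],q["ft_torque"])
E
```

```text
clock: 9.22
tcp_pos: [0.5759, -0.0796, 0.1892]
eef_rot: [-0.0, 0.2, 0.98, -0.0]
ft_force: [0.3, -0.2, -1.9]
grip_width: 0.266
[ 0.57587563 -0.07959169  0.18915137] [ 0.28749984 -0.17062328 -1.89739782] [-0.00311825 -0.07100511  0.04314717]
```

The tube is about 5 mm into the bore and the wrist shows no contact force. I'll keep going down.

```bash
python3 -m jog '[{"hand":1.8,"offset":[0,0,0.4],"turn":0},{"hand":1.8,"offset":[0,0,0.9],"turn":0},{"hand":1.8,"offset":[0,0,1.4],"turn":0},{"hand":1.8,"offset":[0,0,1.9],"turn":0},{"hand":1.8,"offset":[0,0,2.4],"turn":0},{"hand":1.8,"offset":[0,0,2.8],"turn":0},{"hand":1.8,"offset":[0,0,3.0],"turn":0},{"hand":1.8,"offset":[0,0,3.0],"turn":0}]';python3 - <<'E'
from workcell import sense
q=sense();print(q["tcp_pos"],q["ft_force"],q["ft_torque"])
E
```

```text
clock: 10.22
tcp_pos: [0.5759, -0.0796, 0.1592]
eef_rot: [-0.0, 0.2, 0.98, 0.0]
ft_force: [0.3, 0.4, -2.9]
grip_width: 0.267
[ 0.5758917  -0.07958256  0.15916735] [ 0.26335249  0.37508885 -2.91235123] [ 0.0013671  -0.04074994  0.01720004]
```

Still no contact force. About 22.7 mm is left, and I'll slow down for the end of it.

```bash
python3 -m jog '[{"hand":1.8,"offset":[0,0,0.4],"turn":0},{"hand":1.8,"offset":[0,0,0.8],"turn":0},{"hand":1.8,"offset":[0,0,1.2],"turn":0},{"hand":1.8,"offset":[0,0,1.6],"turn":0},{"hand":1.8,"offset":[0,0,1.85],"turn":0},{"hand":1.8,"offset":[0,0,2.0],"turn":0},{"hand":1.8,"offset":[0,0,2.0],"turn":0}]'; python3 -m jog '[{"hand":1.8,"offset":[0,0,0.05],"turn":0},{"hand":1.8,"offset":[0,0,0.1],"turn":0},{"hand":1.8,"offset":[0,0,0.15],"turn":0},{"hand":1.8,"offset":[0,0,0.15],"turn":0}]'
```

```text
clock: 11.1
tcp_pos: [0.5759, -0.0796, 0.1392]
eef_rot: [-0.0, 0.2, 0.98, 0.0]
ft_force: [-0.0, -0.4, -2.6]
grip_width: 0.263
clock: 11.6
tcp_pos: [0.5759, -0.0796, 0.1378]
eef_rot: [-0.0, 0.2, 0.98, -0.0]
ft_force: [-0.8, 0.3, -2.4]
grip_width: 0.265
```

```bash
for i in 1 2 3; do python3 -m jog '[{"hand":1.8,"offset":[0,0,0.02],"turn":0},{"hand":1.8,"offset":[0,0,0.05],"turn":0},{"hand":1.8,"offset":[0,0,0.05],"turn":0}]' | egrep 'tcp|force'; done
```

```text
tcp_pos: [0.5759, -0.0796, 0.1373]
ft_force: [-0.1, 0.0, -1.4]
tcp_pos: [0.5759, -0.0796, 0.1367]
ft_force: [-0.2, -0.2, -2.5]
tcp_pos: [0.576, -0.0796, 0.1365]
ft_force: [0.2, -0.1, -1.9]
```

```bash
python3 -m jog '[{"hand":1.8,"offset":[0,0,0.02],"turn":0},{"hand":1.8,"offset":[0,0,0.05],"turn":0},{"hand":1.8,"offset":[0,0,0.05],"turn":0}]' | egrep 'tcp|force'
python3 - <<'E'
from h import *
from workcell import capture
c=capture("scene");np.savez("scene6.npz",**c)
crop(c,200,110,80,110,5,"pics/s6.png")
E
```

```text
tcp_pos: [0.5761, -0.0796, 0.1364]
ft_force: [-2.0, -0.1, 2.7]
```

View pics/s6.png

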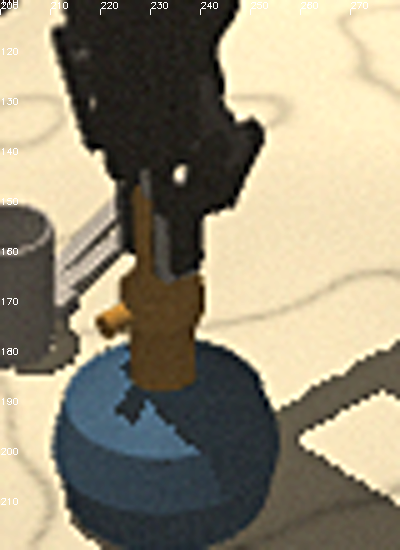

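The wrist z force went from -2.5 to +2.7 N at TCP z 0.1364, and I expected the collar to seat at about 0.1365. The picture shows the collar on the rim at about (231,172). I'll release.

```bash
python3 -m jog '[{"hand":2.4,"offset":[0,0,0],"turn":0},{"hand":2.7,"offset":[0,0,0],"turn":0},{"hand":3.2,"offset":[0,0,0],"turn":0},{"hand":4.5,"offset":[0,0,0],"turn":0},{"hand":6,"offset":[0,0,0],"turn":0},{"hand":6,"offset":[0,0,0],"turn":0},{"hand":6,"offset":[0,0,0],"turn":0}]' && python3 -m jog '[{"hand":6,"offset":[0,0,-1],"turn":0},{"hand":6,"offset":[0,0,-3],"turn":0},{"hand":6,"offset":[0,0,-6],"turn":0},{"hand":6,"offset":[0,0,-10],"turn":0},{"hand":6,"offset":[0,0,-14],"turn":0},{"hand":6,"offset":[4,0,-15],"turn":0},{"hand":6,"offset":[9,0,-15],"turn":0},{"hand":6,"offset":[14,0,-15],"turn":0},{"hand":6,"offset":[17,0,-15],"turn":0},{"hand":6,"offset":[18,0,-15],"turn":0},{"hand":6,"offset":[18,0,-15],"turn":0}]'
python3 - <<'E'
from h import *
from workcell import capture
for n in("scene","top"):
    c=capture(n);np.savez(f"{n}7.npz",**c)
    cv2.imwrite(f"pics/{n}7.png",cv2.resize(c["image"][:,:,::-1],(800,600),interpolation=cv2.INTER_CUBIC))
c=load("scene7.npz");crop(c,195,110,80,115,5,"pics/s7.png",np.r_[ring(c,(.5758,-.0798,.11),.021),ring(c,(.5758,-.0798,.124),.02),ring(c,(.5758,-.0798,.184),.008)])
E
```

```text
clock: 14.02
tcp_pos: [0.5759, -0.0796, 0.1358]
eef_rot: [-0.0, 0.2, 0.98, -0.0]
ft_force: [0.7, 0.7, -0.1]
grip_width: 0.703
clock: 15.4
tcp_pos: [0.4106, -0.0092, 0.2871]
eef_rot: [0.001, 0.199, 0.98, -0.0]
ft_force: [0.4, 0.2, 0.1]
grip_width: 0.703
```

View pics/scene7.png

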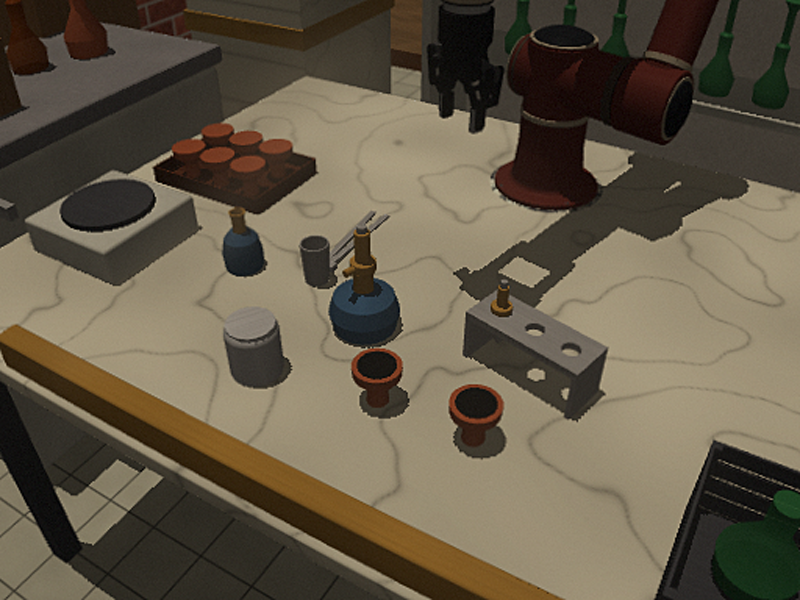

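View pics/s7.png

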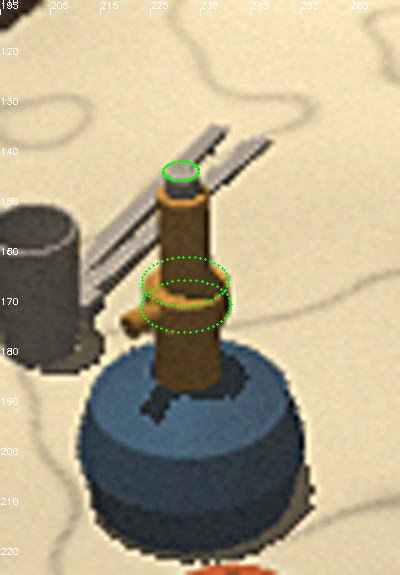

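View pics/top7.png

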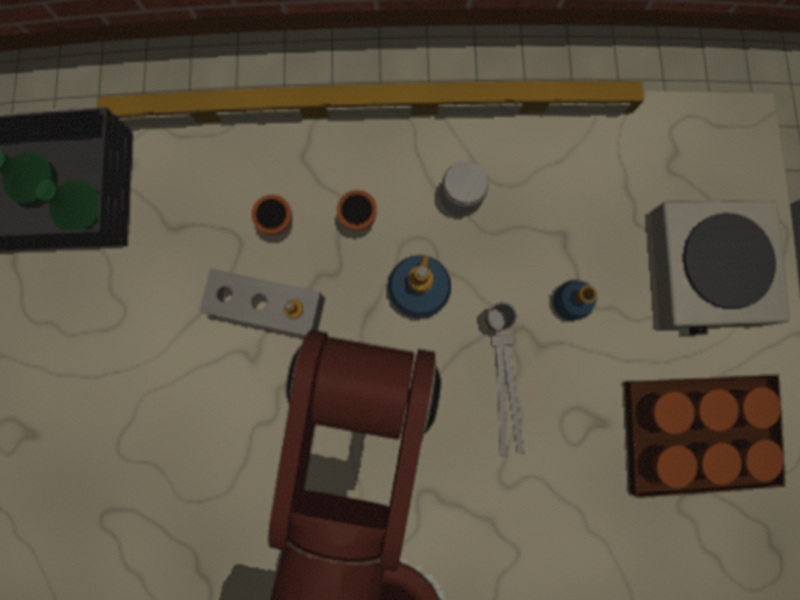

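The scene picture shows the stem upright in the wide base, with the spigot at about (362,230) and the collar at about (363,262). The spigot top falls on the ring predicted for a fully seated stem. I'll check that nothing else moved, then hand in.

Run:
```python
from h import *
g=lambda f:cv2.cvtColor(load(f)["image"],cv2.COLOR_RGB2GRAY).astype(np.float32)
for n,b in (("top",{"base":(245,190,45,18),"bowls":(160,118,85,36),"tin":(278,100,38,40),"cup+tongs":(305,190,35,105),"slimbase":(350,175,35,32),"slimstem":(180,185,30,33)}),
            ("scene",{"base":(205,186,56,40),"slimstem":(308,176,25,30),"bowls":(222,220,105,72)})):
    a,c=g(n+"0.npz"),g(n+"7.npz")
    for k,(u,v,w,h) in b.items():
        A,C=a[v:v+h,u:u+w],c[v:v+h,u:u+w]
        s,r=cv2.phaseCorrelate(A,C,cv2.createHanningWindow((w,h),cv2.CV_32F)); print(n,k,np.round(s,2),round(float(np.abs(A-C).mean()),1))
```

```text
top base [ 0.15 -0.04] 1.9
top bowls [0.18 0.09] 7.1
top tin [-0.04 -0.23] 8.1
top cup+tongs [-0.03  0.05] 8.8
top slimbase [ 0.04 -0.11] 6.2
top slimstem [ 0.03 -0.18] 10.9
scene base [-0.1  -0.05] 4.1
scene slimstem [0.84 0.  ] 7.8
scene bowls [0.03 0.01] 4.4
```

Run:
```python
from h import *
I=[]
for n,(u,v) in (("scene",(300,165)),("top",(175,170))):
    I.append(np.hstack([cv2.resize(load(f"{n}{k}.npz")["image"][v:v+50,u:u+50,::-1],None,fx=7,fy=7,interpolation=cv2.INTER_CUBIC) for k in (0,7)]))
cv2.imwrite("pics/cmp.png",cv2.resize(np.vstack(I),(590,590)))
```

```text
(no output)
```

View pics/cmp.png

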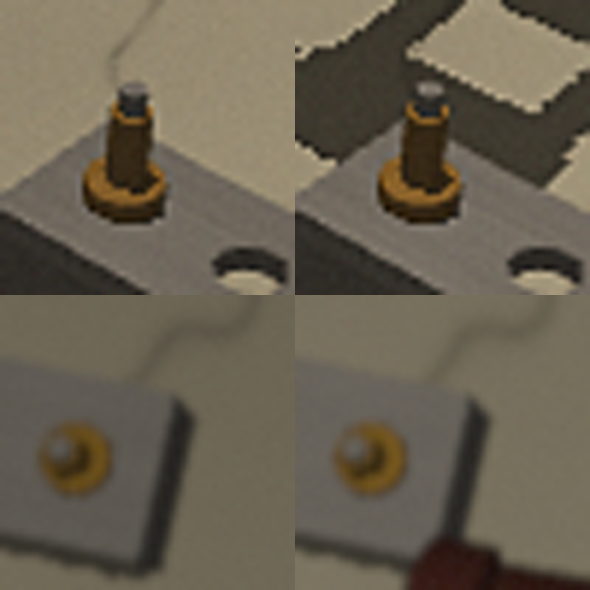

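The slim stem sits at the same pixels before and after, at (125,190) in the top row and (75,458) in the bottom row, each relative to its own tile. The 0.84 px reading comes from the arm's shadow behind it.

```bash
python3 -c "
from workcell import finish_job
print(finish_job())"
```

```text
the job is handed in; nothing more can be done
None
```

The big stem is out of the stand, seated in the neck of the wide-bellied base and released, and the job was handed in at about 15.5 s.

- **Insertion:** The tube went down the bore with no contact force. Contact came at TCP height 0.1364 m, against about 0.1365 m expected for the collar on the rim. The wrist z force only went from about -2.5 to +2.7 N.
- **Seating:** After I let go and moved the arm back, the last scene picture shows the stem upright, with its top where a fully seated stem should be.
- **Other objects:** Before/after comparison shows the base and the bystanders shifted by no more than about 0.2 px, which is within noise. The scene picture gave 0.84 px for the slim stem. Side by side, the slim stem had not moved; the difference was the arm's shadow behind it.
- **Camera disagreement:** The two cameras differed by about 3–4 mm on the base's mouth and up to 9 mm on the stem's top. I took positions near their average, corrected using the stem's known position in the gripper.

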